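# Put the model car away in its case

### The arm

A 6-joint arm with a two-finger parallel gripper is mounted at the origin on the work surface. World frame = base frame: x ahead of the robot, y to its left, z up, the work surface at z = 0. Lengths are in m, angles in rad, forces in N, time in s.
With the tool pointing down it reaches from about 0.3 to 0.75 m from the base axis. Payload 8.5 kg.
Tool frame: the origin (TCP) lies between the finger pads; the fingertips stand 25 mm ahead of it and the grasp point (between the pads) lies 6 mm ahead of it (env.tip_reach is the z of the fingertips in the tool frame, in m); z points along the fingers, y is the direction in which the jaws open and shut (so a half turn about z gives the same grasp; the last joint's range is limited). The gripper opens to 88 mm and grips with 3 to 60 N. Pads are 18 mm wide; open, the fingers measure 123 mm over their backs; the gripper's body (75 mm by 187 mm) begins 45 mm behind the grasp point.
Start: joints at [1.075, 0.381, 1.297, -0, 1.464, -0.215], TCP at [0.152, 0.528, 0.264] pointing down, gripper open.
Joint ranges: [-3.11, 3.11], [-0.89, 2.33], [0.22, 2.48], [-1.42, 4.56], [0.17, 2.85], [-2.88, 2.88]. Speed limits (rad/s): [2.39, 2.39, 3.14, 3.14, 3.14, 3.14].

### API

Orientations are given as a 3x3 rotation matrix whose columns are the frame's x, y, z axes.
In Python, from bench import env, imaging gives the robot as it stands.
- The arm moves only by the shell command python3 -m jog 'ROWS'. ROWS is JSON, a list of rows, each a list of 3 entries, a list of its own where there are three numbers: the finger opening in mm, from 0 to 88.1, then the shift along the tool's x, y, z in mm, then the turn about the tool's z in degrees. In form: [[gripper, [x, y, z], roll], ...]. A call has 1 to 12 rows; each row is the pose to reach, as a shift and turn from the pose measured when the call began, along the tool's axes at that moment; what a row does not reach only later rows make up. A row lasts 1/12 s, in which the tool goes at most 41.7 mm and 7.16 degrees, less where a joint would pass 70% of its speed; a pose out of reach is approached as far as the arm can. A call with a gripper value outside its range is refused whole. The fingers move at their own pace and stop on an object; the grip force is fixed at half the most. Time passes only in rows, so rows that repeat a pose let the fingers close. It gives the time, the measured TCP pose, the force and the opening at its end, in the units of the state.
- env.observe(): the state, without advancing time (a new reading comes with each control period).
- imaging.snapshot(name): name is "side" or "top"; returns a dict with "img" (400x640x3 uint8, blue, green, red), "z_map" (400x640 float32, m along the optical axis (not along the pixel's ray), 0 where there is no reading), "intrinsics" (3x3 intrinsics, pixels), "k1" (the pictures are not rectified: a ray, as slopes to the right and down, at radius r is drawn at 1 + k1 r^2 times it, then the intrinsics apply), "R" (3x3) and "t" (3): a world point X has camera coordinates R X + t. Camera axes: x right, y down, z forward; pixel columns grow to the right and rows downward; lengths in m; the calibration is good to about 2 mm. A picture is of the moment at which its call begins.
- env.job_done(): hands the job in, once; it reports no verdict.
The state is a dict: "clock": time; "joint_positions": joint angles; "qd": joint speeds; "effort": joint torques, N m; "eef_pos": TCP position; "tcp_rot": TCP orientation; "contact_force": force on the tool from outside, world axes, zero at the start; "wrist_torque": the same for the moment, N m; "gripper_width": finger opening in m.
Only numpy, scipy, OpenCV 4.12 (cv2) and the standard library are available. Lean on these libraries where they do the work, as an engineer would, in place of code of your own. Each camera call takes 0.05 s, during which the arm holds its last target.

### The job

Put the model car away without picking it up: with your fingertips, push the tray that carries the car fully home into the wooden case, then swing the case's raised lid down until it lies shut. Leave the other tray, with the spare parts, drawn out just as it is; do not touch the car, and do not disturb the tape, the glue bottle or the screwdriver. Nothing is to be gripped or lifted; finish clear of everything.

Things in the scene. Friction and masses are not known exactly. Their poses are not given: they have to be found in the camera images.
- case: Fixed plywood case, 154 (x) by 186 (y) by 60 mm high, walls 6 mm, open at the front (-x, towards the robot) and on top. Two bays, centre lines 45 mm either side of its middle in y, hold a tray each; which tray is in which bay varies. Origin: centre of the underside; x front to back, z up.
- car_tray_front (a point): Centre of the plain front face (82 mm wide, 52 high, 5 thick, 5 mm above the bench, no handle) of the car's tray; side walls 22 mm high. Axes as the case's. Starts 30 to 75 mm out; slides along the case's x, about 1.5 N friction, no spring. Fully home it meets a hard stop, this face flush with the case front, 77 mm ahead of the case's middle.
- parts_tray_front (a point): Centre of the outer front face of the other tray, the one with wheels, motors and gears in compartments; the same shape and slide as the car tray's, also drawn out 30 to 75 mm. It stays as found.
- lid (a joint): Lid angle (rad): 0 = shut, flat on the case; grows as it opens, at most 1.55 (nearly upright). Hinged along the case's back (+x) top edge, so raised it leans towards the front. A stiff hinge (about 0.16 N m friction) holds it at any angle; it does not fall shut by itself.
- lid_hinge (a point): Middle of the lid's hinge line, on the underside of the lid, at the case's back top edge (77 mm behind the case's middle, 60 mm above the bench); the hinge line runs along the case's y.
- lid_edge (a point): Middle of the lid's free edge, on its outer face (the upper face when shut, the back when raised), 154 mm from the hinge line. The lid is a flat board 154 by 186 mm, 5 mm thick, no handle: a solid clear pane in a plywood frame 14 mm wide.
- car_center (a point): Centre of the loose blue model car with black cabin and rear wing, 122 mm long, 54 mm wide, 38 mm high, 0.1 kg, standing on its wheels on the car tray's floor lengthwise along the case's x. The point lies 19 mm above that floor, half-way up the car; z is the car's up.
- tape_center (a point): Centre of a loose roll of masking tape lying flat, 104 mm across, 48 mm high, left (+y) of the case.
- glue_center (a point): Centre, half-way up, of a small upright bottle 28 mm across and 85 mm high, right (-y) of the case.
- driver_grip (a point): Middle of the handle of a screwdriver 150 mm long lying on the bench right (-y) of the case, beyond the bottle.
There are look-alikes about, which are no part of the job. There is more than one size of the case; the one meant has the size given above.

How it is judged:
By the outcome, as a careful person would: the job done as asked, in the order asked, and still so for the second after the job is handed in, with the robot touching nothing.
It also fails if it takes over 48 s, if anything falls off the work surface, if the arm or the gripper's body presses on something with over 40 N, if the wrist force passes 120 N, or if a joint passes its speed limit or range.

## Working session

There is one attempt and no reset: what is moved stays moved. The work goes in short steps, Python scripts to look and compute and a shell command to move; the robot and the scene stay as the last step left them, time stands still between calls to the robot, and variables do not carry over. Pictures are saved under pics/ and viewed, and the job is handed in when it is done.

```bash
mkdir -p pics; ls
cat > h.py <<'E'
import numpy as np, cv2
from bench import env, imaging
def snap(n,f):
    s=imaging.snapshot(n); cv2.imwrite('pics/'+f,s['img']); np.savez('pics/'+f+'.npz',**s); return s
def world(s,u,v,z=None):
    K=s['intrinsics'];k=float(s['k1'])
    a=np.array([(u-K[0,2])/K[0,0],(v-K[1,2])/K[1,1]])
    p=a.copy()
    for _ in range(20): p=a/(1+k*(p@p))
    d=np.array([p[0],p[1],1.]);R=s['R'];t=s['t']
    if z is None:
        zz=float(s['z_map'][int(round(v)),int(round(u))]); return R.T@(d*zz-t)
    c=-R.T@t; w=R.T@d
    return c+w*(z-c[2])/w[2]
def load(f): return np.load('pics/'+f+'.npz')
def pix(s,X):
    c=s['R']@np.array(X)+s['t'];p=c[:2]/c[2];p=p*(1+float(s['k1'])*(p@p));K=s['intrinsics']
    return p[0]*K[0,0]+K[0,2],p[1]*K[1,1]+K[1,2]
E
python3 - <<'E'
from h import *
for n in('top','side'):
    s=snap(n,n+'0.png'); print(n,-s['R'].T@s['t'],s['R'][2])
o=env.observe();print(o['clock'],o['eef_pos'],o['tcp_rot'],o['gripper_width'],env.tip_reach)
E
```

```text
pics
top [ 0.34484733 -0.00748695  1.13012889] [ 0.19896345  0.01179959 -0.97993587]
side [ 0.55222149 -0.6119852   0.78467531] [ 0.02852904  0.65937163 -0.75127568]
0.1 [0.15232038 0.52828274 0.26321608] [[-9.60843164e-01  2.77092123e-01 -6.08245240e-04]
 [ 2.77092649e-01  9.60842580e-01 -1.09577983e-03]
 [ 2.80795965e-04 -1.22141285e-03 -9.99999215e-01]] 0.08765297394405 0.025
```

View pics/top0.png

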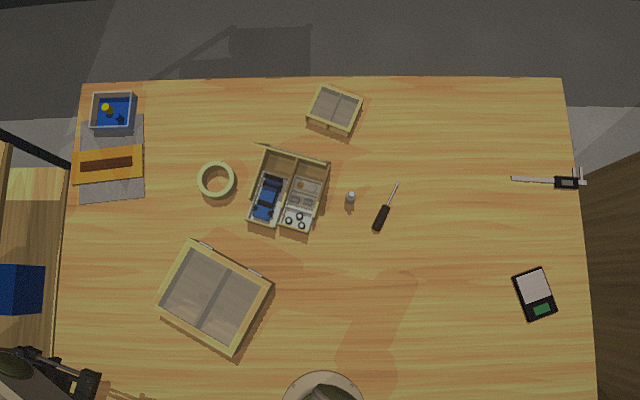

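View pics/side0.png

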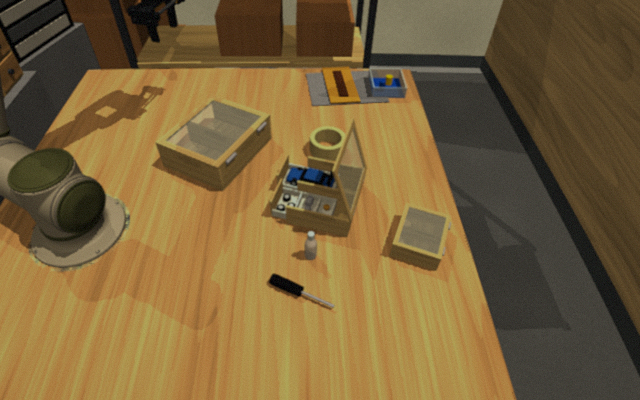

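There are three cases in the top view: a shut large one at (215,297), a shut small one at (335,110), and the open one holding the car and parts trays at (290,185). Only the open one fits the description. I'll check its size in an enlarged crop.

Run:
```python
from h import *
s=load('top0.png')
cv2.imwrite('pics/top0c.png',cv2.resize(s['img'][130:250,180:340],None,fx=5,fy=5,interpolation=cv2.INTER_CUBIC))
s=load('side0.png')
cv2.imwrite('pics/side0c.png',cv2.resize(s['img'][110:250,255:395],None,fx=4.2,fy=4.2,interpolation=cv2.INTER_CUBIC))
```

```text
(no output)
```

View pics/top0c.png

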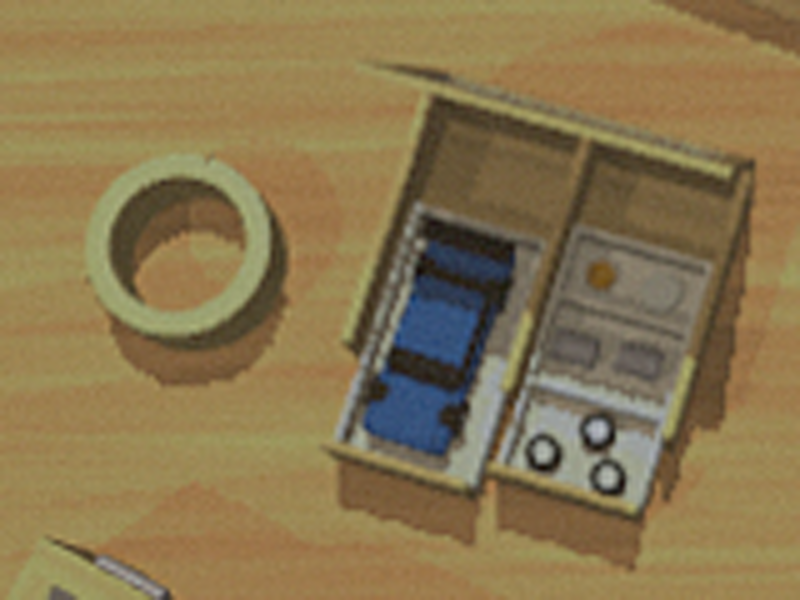

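View pics/side0c.png

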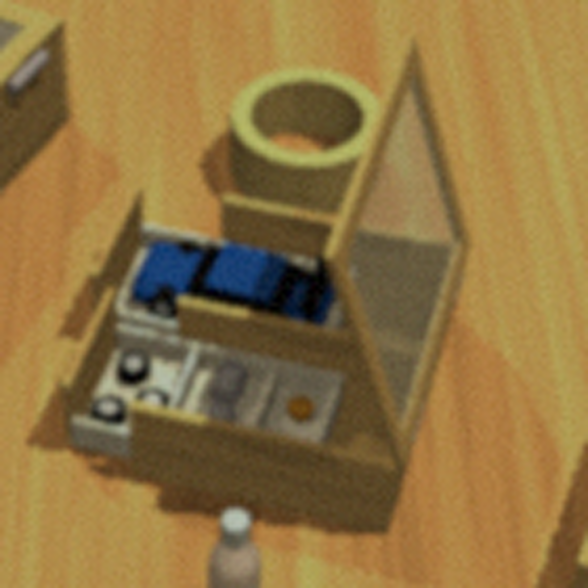

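Run:
```python
from h import *
s=load('top0.png')
W=lambda x,y,z:world(s,180+x/5-.4,130+y/5-.4,z)
fl=W(343,343,.06);fr=W(673,440,.06);d=W(510,390,.06)
print(fl,fr,d,np.linalg.norm(fl-fr),np.degrees(np.arctan2(fl[1]-fr[1],fl[0]-fr[0])))
cl=W(328,450,.057);cr=W(476,493,.057);pl=W(489,470,.057);pr=W(638,516,.057)
for p in(cl,cr,pl,pr):print(p)
print(np.linalg.norm(cl-cr),np.linalg.norm(pl-pr),np.degrees(np.arctan2(*(cl-cr)[[1,0]])),np.degrees(np.arctan2(*(pl-pr)[[1,0]])))
print('lid far corners depth')
for u,v in((180+370/5,130+66/5),(180+748/5,130+165/5)):print(world(s,u,v,.06))
S=load('side0.png')
V=lambda x,y:(255+x/4.2,110+y/4.2)
# lid frame sample points in side via depth
for x,y in((370,190),(350,240),(410,70),(440,180),(375,310),(400,440),(435,330),(455,240)):
    print((x,y),world(S,*V(x,y)))
# depths of front-left pts from top
for x,y in((205+0,160),(880/5,330),(420,100)): print(world(s,180+x/5,130+y/5))
```

```text
[0.56310813 0.19401886 0.06      ] [0.50935422 0.01783897 0.06      ] [0.53685512 0.10417931 0.06      ] 0.18419781928169668 73.03262641638133
[0.50586038 0.20104322 0.057     ]
[0.4824124  0.12186909 0.057     ]
[0.49458554 0.11514662 0.057     ]
[0.46964455 0.03645854 0.057     ]
0.08257330628670105 0.08254615004839135 73.50296829256172 72.41346008808185
lid far corners depth
[0.71730504 0.18257051 0.06      ]
[ 0.65828698 -0.02447789  0.06      ]
(370, 190) [0.63962633 0.05437964 0.1897591 ]
(350, 240) [0.62611343 0.00957479 0.19643834]
(410, 70) [0.66783483 0.14782098 0.19532538]
(440, 180) [0.69179039 0.14241236 0.11913508]
(375, 310) [0.64224625 0.00890774 0.14704387]
(400, 440) [ 0.65937102 -0.018663    0.07436847]
(435, 330) [0.68691948 0.06817694 0.06958936]
(455, 240) [0.70336593 0.13006735 0.08253386]
[0.66866019 0.27539221 0.0468987 ]
[0.57238086 0.28679773 0.04849818]
[0.69749449 0.1545487  0.05943327]
```

The crop confirms it: the case is about 184 mm wide and yawed about -17°, the car tray is in the left (+y) bay, and the parts tray is in the right one. The tool's y axis already lies along the case's y. Next I'll compute the approach and check clearance to the large look-alike.

Run:
```python
from h import *
s=load('top0.png');S=load('side0.png')
for u,v in((200,245),(190,250),(270,285),(265,292),(232,347),(163,300)):print((u,v),world(s,u,v))
a=np.radians(-17);X=np.array([np.cos(a),np.sin(a),0]);Y=np.array([-X[1],X[0],0]);C=np.array([.6098,.0834,0])
o=env.observe();R=o['tcp_rot'];p=o['eef_pos']
for n,t in(('above',[.4625,.1734,.14]),('pre',[.4625,.1734,.055])):print(n,R.T@(np.array(t)-p)*1000)
# lid plane
pts=[]
V=lambda x,y:(255+x/4.2,110+y/4.2)
for x,y in((370,190),(410,70),(440,180),(375,310),(435,330),(455,240),(390,150),(420,380)):
    q=world(S,*V(x,y))-C;pts.append((q@X,q@Y,q[2]))
print(np.round(pts,4))
for q in pts: print(round(float(np.arctan2(q[2]-.06,.077-q[0])),3),end=' ')
# tape, glue
print(world(s,351,194),world(s,380,215))
```

```text
(200, 245) [0.43628662 0.31087851 0.08623619]
(190, 250) [0.42360552 0.33704079 0.08459057]
(270, 285) [0.3354765  0.12873562 0.08590644]
(265, 292) [0.31821968 0.1411334  0.0854954 ]
(232, 347) [0.18461506 0.22083811 0.08757004]
(163, 300) [0.29691706 0.40144723 0.08476267]
above [-396.40396357 -254.88762378  123.41618776]
pre [-396.42783122 -254.78380369  208.416121  ]
[[ 0.037  -0.019   0.1898]
 [ 0.0367  0.0786  0.1953]
 [ 0.0612  0.0804  0.1191]
 [ 0.0528 -0.0618  0.147 ]
 [ 0.0782  0.008   0.0696]
 [ 0.0758  0.072   0.0825]
 [ 0.0391  0.021   0.1848]
 [ 0.0784 -0.0361  0.0734]]
1.272 1.281 1.309 1.3 1.695 1.519 1.276 1.674 [ 0.56659386 -0.07868935  0.08542564] [ 0.52016581 -0.1604786   0.02550624]
```

```bash
python3 -m jog '[[0,[-30,-20,0],0.5],[0,[-60,-40,0],1],[0,[-95,-62,0],1],[0,[-130,-84,0],1],[0,[-165,-106,0],1],[0,[-200,-129,0],1],[0,[-235,-151,0],1],[0,[-270,-174,0],1],[0,[-305,-196,0],1],[0,[-340,-219,0],1],[0,[-370,-238,0],1],[0,[-396,-255,0],1]]'; python3 -m jog '[[0,[0,0,20],0],[0,[0,0,45],0],[0,[0,0,70],0],[0,[0,0,95],0],[0,[0,0,110],0],[0,[0,0,120],0],[0,[0,0,120],0]]'
python3 - <<'E'
from h import *
s=snap('top','top1.png');s2=snap('side','side1.png')
cv2.imwrite('pics/side1c.png',cv2.resize(s2['img'][90:250,230:390],None,fx=3.7,fy=3.7,interpolation=cv2.INTER_CUBIC))
o=env.observe();print(o['eef_pos'],o['tcp_rot'],o['contact_force'])
E
```

```text
clock: 1.1
eef_pos: [0.4634, 0.1713, 0.2632]
tcp_rot: [[-0.955, 0.295, -0.001], [0.295, 0.955, -0.001], [0.001, -0.002, -1.0]]
contact_force: [0.1, 0.1, 1.4]
gripper_width: 0.0106
clock: 1.68
eef_pos: [0.4623, 0.171, 0.1411]
tcp_rot: [[-0.955, 0.295, -0.005], [0.295, 0.955, -0.002], [0.005, -0.003, -1.0]]
contact_force: [-0.6, -0.1, 0.4]
gripper_width: 0.0002
[0.4633035  0.17119092 0.1432452 ] [[-0.95545887  0.29512026 -0.00154361]
 [ 0.29512231  0.95545856 -0.0013251 ]
 [ 0.00108379 -0.00172164 -0.99999793]] [0.72532552 0.21738028 0.423056  ]
```

View pics/side1c.png

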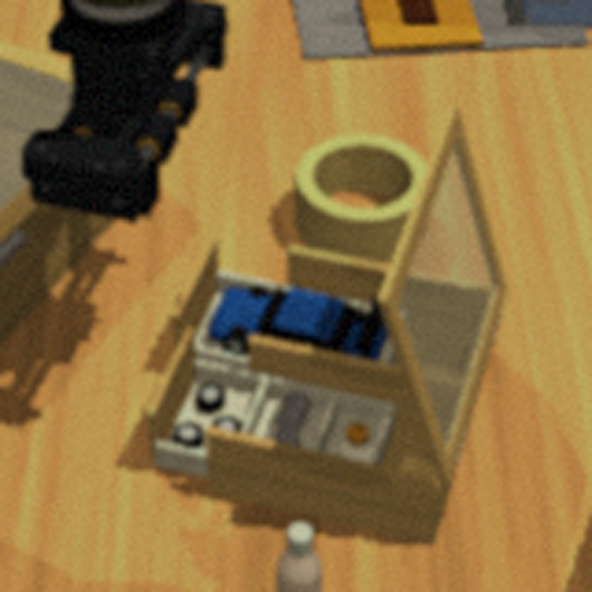

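View pics/top1.png

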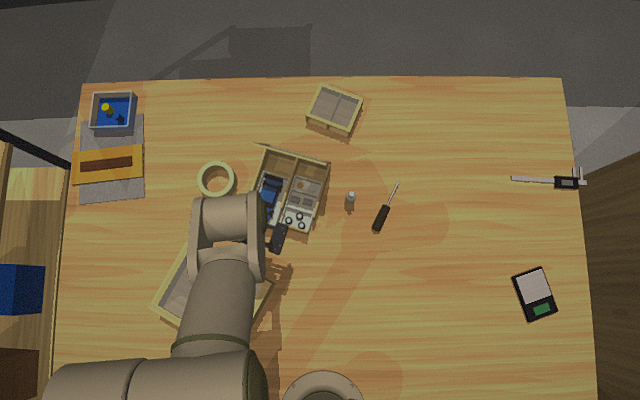

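Nothing has been disturbed: the gripper is in front of the car tray (top view ~(278,238)) and the trays and lid are as before. Next I lower the tool, then push.

```bash
python3 -m jog '[[0,[0,0,15],0],[0,[0,0,35],0],[0,[0,0,55],0],[0,[0,0,72],0],[0,[0,0,83],0],[0,[0,0,83],0]]'; python3 -m jog '[[0,[-4,0,0],0],[0,[-8,0,0],0],[0,[-12,0,0],0],[0,[-16,0,0],0],[0,[-20,0,0],0],[0,[-24,0,0],0],[0,[-28,0,0],0],[0,[-32,0,0],0],[0,[-36,0,0],0],[0,[-40,0,0],0],[0,[-44,0,0],0],[0,[-44,0,0],0]]';python3 - <<'E'
from h import *
s2=snap('side','side2.png')
cv2.imwrite('pics/side2c.png',cv2.resize(s2['img'][90:250,230:390],None,fx=3.7,fy=3.7,interpolation=cv2.INTER_CUBIC))
o=env.observe();print(o['clock'],o['eef_pos'],o['contact_force'])
E
```

```text
clock: 2.28
eef_pos: [0.4628, 0.171, 0.0594]
tcp_rot: [[-0.955, 0.295, -0.003], [0.295, 0.955, -0.002], [0.003, -0.003, -1.0]]
contact_force: [-0.2, -0.3, 1.0]
gripper_width: 0.0001
clock: 3.28
eef_pos: [0.5057, 0.1577, 0.0592]
tcp_rot: [[-0.955, 0.295, -0.003], [0.295, 0.955, -0.002], [0.002, -0.002, -1.0]]
contact_force: [-0.8, -0.6, -0.8]
gripper_width: 0.0003
3.3333 [0.50539503 0.15781292 0.05914543] [-0.34969929 -0.07892512 -0.21253097]
```

View pics/side2c.png

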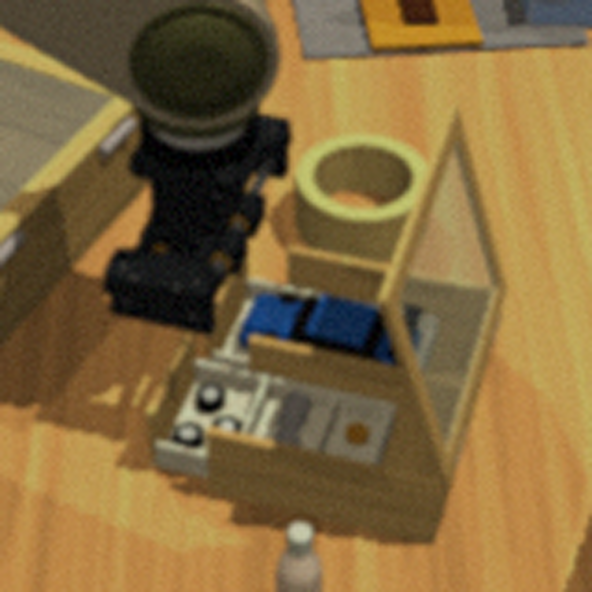

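The tray is sliding in and the car is riding with it. About 37 mm remain, so I'll go slowly and finish in small steps, watching the force.

```bash
python3 -m jog '[[0,[-3,0,0],0],[0,[-6,0,0],0],[0,[-9,0,0],0],[0,[-12,0,0],0],[0,[-15,0,0],0],[0,[-18,0,0],0],[0,[-21,0,0],0],[0,[-24,0,0],0],[0,[-27,0,0],0],[0,[-29,0,0],0],[0,[-30,0,0],0],[0,[-30,0,0],0]]'; python3 -m jog '[[0,[-1,0,0],0],[0,[-2,0,0],0],[0,[-3,0,0],0],[0,[-3,0,0],0]]'; python3 -m jog '[[0,[-1,0,0],0],[0,[-2,0,0],0],[0,[-2,0,0],0]]'
```

```text
clock: 4.33
eef_pos: [0.5344, 0.1489, 0.0591]
tcp_rot: [[-0.955, 0.295, -0.002], [0.295, 0.955, -0.002], [0.002, -0.002, -1.0]]
contact_force: [0.2, -0.3, 0.6]
gripper_width: 0.0004
clock: 4.67
eef_pos: [0.5375, 0.148, 0.0591]
tcp_rot: [[-0.955, 0.296, -0.002], [0.296, 0.955, -0.002], [0.001, -0.002, -1.0]]
contact_force: [-0.5, 0.3, 0.2]
gripper_width: 0.0009
clock: 4.92
eef_pos: [0.5384, 0.1477, 0.0591]
tcp_rot: [[-0.955, 0.295, -0.005], [0.295, 0.955, -0.001], [0.004, -0.003, -1.0]]
contact_force: [-6.0, 2.5, 2.5]
gripper_width: 0.0001
```

```bash
python3 -m jog '[[0,[-1,0,0],0],[0,[-2,0,0],0],[0,[-2,0,0],0]]'; python3 -m jog '[[0,[-1,0,0],0],[0,[-1.5,0,0],0],[0,[-1.5,0,0],0]]';python3 -m jog '[[0,[2,0,0],0],[0,[5,0,0],0],[0,[10,0,0],0],[0,[20,0,0],0],[0,[30,0,0],0],[0,[40,0,0],0],[0,[40,0,-30],0],[0,[40,0,-70],0],[0,[40,0,-100],0],[0,[40,0,-100],0]]'
python3 - <<'E'
from h import *
s2=snap('side','side3.png');s=snap('top','top3.png')
cv2.imwrite('pics/side3c.png',cv2.resize(s2['img'][110:250,255:395],None,fx=4.2,fy=4.2,interpolation=cv2.INTER_CUBIC))
cv2.imwrite('pics/top3c.png',cv2.resize(s['img'][130:250,180:340],None,fx=5,fy=5,interpolation=cv2.INTER_CUBIC))
o=env.observe();print(o['clock'],o['eef_pos'],o['contact_force'])
E
```

```text
clock: 5.17
eef_pos: [0.5384, 0.1476, 0.0591]
tcp_rot: [[-0.955, 0.295, -0.009], [0.295, 0.955, -0.001], [0.009, -0.003, -1.0]]
contact_force: [-9.3, 3.1, 7.3]
gripper_width: 0.0006
clock: 5.42
eef_pos: [0.5385, 0.1476, 0.0591]
tcp_rot: [[-0.955, 0.295, -0.013], [0.295, 0.956, -0.0], [0.012, -0.004, -1.0]]
contact_force: [-8.6, 2.7, 5.6]
gripper_width: 0.0004
clock: 6.25
eef_pos: [0.5029, 0.16, 0.165]
tcp_rot: [[-0.956, 0.294, -0.003], [0.294, 0.956, 0.001], [0.003, -0.0, -1.0]]
contact_force: [-0.2, -0.3, 0.1]
gripper_width: 0.0004
6.35 [0.50102425 0.15969955 0.16013711] [ 0.02879695 -0.30337552 -1.68683586]
```

View pics/side3c.png

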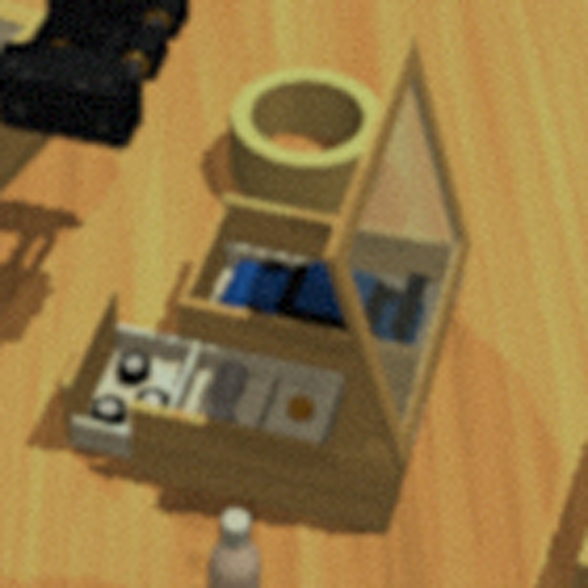

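View pics/top3c.png

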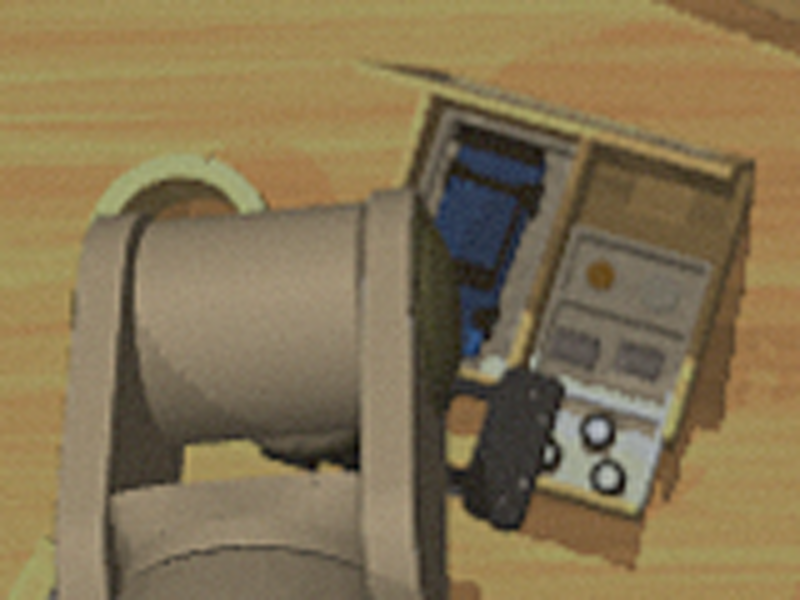

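The car tray is home and flush. The hard stop gave about 9 N with no further motion, at case x of about -87 mm for the TCP. The parts tray and lid are unchanged. Next I go up and over, behind the lid.

```bash
python3 -m jog '[[0,[0,0,-30],0],[0,[0,0,-65],0],[0,[0,0,-100],0],[0,[0,0,-120],0],[0,[0,0,-125],0],[0,[0,0,-125],0]]'; python3 -m jog '[[0,[-20,-4,0],0],[0,[-45,-9,0],0],[0,[-70,-14,0],0],[0,[-95,-19,0],0],[0,[-120,-24,0],0],[0,[-145,-29,0],0],[0,[-170,-34,0],0],[0,[-190,-38,0],0],[0,[-205,-41,0],0],[0,[-212,-41,0],0],[0,[-212,-41,0],0],[0,[-212,-41,0],0]]';python3 - <<'E'
from h import *
o=env.observe();p=o['eef_pos'];print(o['clock'],p,o['contact_force'])
a=np.radians(-17);X=np.array([np.cos(a),np.sin(a),0]);Y=np.array([-X[1],X[0],0]);C=np.array([.6098,.0834,0])
print((p-C)@X,(p-C)@Y)
E
```

```text
clock: 6.85
eef_pos: [0.5023, 0.1598, 0.2845]
tcp_rot: [[-0.956, 0.295, -0.011], [0.295, 0.956, 0.0], [0.011, -0.003, -1.0]]
contact_force: [0.1, -1.0, -0.3]
gripper_width: 0.0003
clock: 7.85
eef_pos: [0.6925, 0.0582, 0.2793]
tcp_rot: [[-0.955, 0.295, -0.016], [0.295, 0.956, 0.001], [0.015, -0.004, -1.0]]
contact_force: [-0.6, 0.7, 0.1]
gripper_width: 0.0003
7.85 [0.69246219 0.05817739 0.27925685] [-0.58483848  0.65713739  0.14050486]
0.08642462582560777 4.7583729331476114e-05
```

```bash
python3 -m jog '[[0,[0,0,15],0],[0,[0,0,32],0],[0,[0,0,50],0],[0,[0,0,62],0],[0,[0,0,64],0],[0,[0,0,64],0]]';python3 - <<'E'
from h import *
s2=snap('side','side4.png')
cv2.imwrite('pics/side4c.png',cv2.resize(s2['img'][90:250,250:410],None,fx=3.7,fy=3.7,interpolation=cv2.INTER_CUBIC))
E
```

```text
clock: 8.35
eef_pos: [0.6907, 0.0587, 0.2142]
tcp_rot: [[-0.956, 0.294, -0.018], [0.294, 0.956, 0.001], [0.018, -0.005, -1.0]]
contact_force: [-0.6, -1.0, -0.4]
gripper_width: 0.0005
```

View pics/side4c.png

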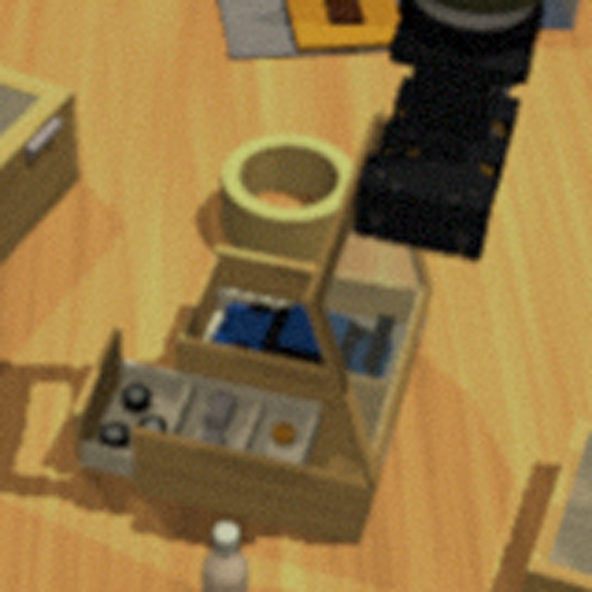

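Run:
```python
from math import *
r=135
for t in [1.28,1.2,1.12,1.04,.96,.88,.8,.72,.64,.56,.48,.4,.32,.24,.16,.1,.05,0]:
    x=77-r*cos(t)+5*sin(t)+9; z=60+r*sin(t)+5*cos(t)+25
    print(t,round(84.6-x),round(214.2-z))
```

```text
1.28 33 -2
1.2 43 2
1.12 53 6
1.04 63 10
0.96 72 16
0.88 81 22
0.8 89 29
0.72 97 36
0.64 104 45
0.56 110 53
0.48 116 62
0.4 121 72
0.32 125 82
0.24 129 92
0.16 131 103
0.1 132 111
0.05 133 117
0 134 124
```

The gripper is behind the lid's upper part with no contact (force about 0). I'll sweep along the lid's arc.

```bash
python3 -m jog '[[0,[8,0,0],0],[0,[16,0,0],0],[0,[24,0,-1],0],[0,[33,0,-1],0],[0,[38,0,0],0],[0,[43,0,2],0],[0,[48,0,4],0],[0,[53,0,6],0],[0,[58,0,8],0],[0,[63,0,10],0],[0,[68,0,13],0],[0,[72,0,16],0]]';python3 - <<'E'
from h import *
s2=snap('side','side5.png')
cv2.imwrite('pics/side5c.png',cv2.resize(s2['img'][90:250,250:410],None,fx=3.7,fy=3.7,interpolation=cv2.INTER_CUBIC))
o=env.observe();p=o['eef_pos'];print(o['clock'],p,o['contact_force'])
a=np.radians(-17);X=np.array([np.cos(a),np.sin(a),0]);Y=np.array([-X[1],X[0],0]);C=np.array([.6098,.0834,0])
print((p-C)@X,(p-C)@Y)
E
```

```text
clock: 9.4
eef_pos: [0.6215, 0.0799, 0.2002]
tcp_rot: [[-0.956, 0.294, -0.016], [0.294, 0.956, 0.001], [0.016, -0.004, -1.0]]
contact_force: [0.0, -0.3, 1.3]
gripper_width: -0.0001
9.45 [0.62085972 0.0801745  0.19963042] [ 0.75112874 -0.68831573 -0.2106442 ]
0.011519504412138648 0.00014898885973279238
```

View pics/side5c.png

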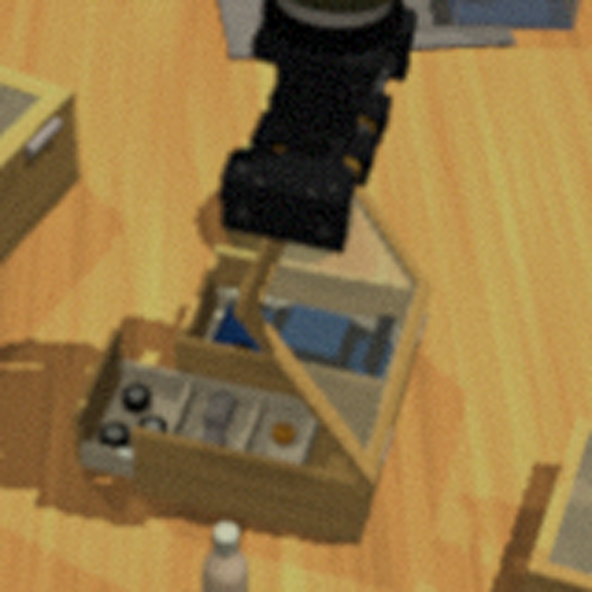

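```bash
python3 -m jog '[[0,[4,0,4],0],[0,[8,0,8],0],[0,[12,0,11],0],[0,[16,0,15],0],[0,[20,0,18],0],[0,[24,0,22],0],[0,[27,0,26],0],[0,[31,0,31],0],[0,[34,0,35],0],[0,[37,0,39],0],[0,[40,0,44],0],[0,[43,0,48],0]]';python3 -m jog '[[0,[3,0,5],0],[0,[5,0,10],0],[0,[7,0,15],0],[0,[9,0,20],0],[0,[11,0,25],0],[0,[13,0,30],0],[0,[14,0,36],0],[0,[15,0,41],0],[0,[16,0,46],0],[0,[16,0,50],0],[0,[17,0,54],0],[0,[17,0,56],0]]'
python3 - <<'E'
from h import *
o=env.observe();p=o['eef_pos'];print(o['clock'],p,o['contact_force'])
a=np.radians(-17);X=np.array([np.cos(a),np.sin(a),0]);Y=np.array([-X[1],X[0],0]);C=np.array([.6098,.0834,0])
print((p-C)@X,(p-C)@Y)
E
```

```text
clock: 10.45
eef_pos: [0.5786, 0.0929, 0.1518]
tcp_rot: [[-0.956, 0.294, -0.018], [0.294, 0.956, 0.001], [0.017, -0.005, -1.0]]
contact_force: [1.1, 0.9, 0.6]
gripper_width: 0.0004
clock: 11.45
eef_pos: [0.5611, 0.098, 0.0955]
tcp_rot: [[-0.956, 0.294, -0.019], [0.294, 0.956, 0.001], [0.018, -0.005, -1.0]]
contact_force: [0.4, 0.2, 1.0]
gripper_width: 0.0005
11.45 [0.56113723 0.09796783 0.09552566] [0.39456156 0.20023515 1.02453557]
-0.05079566185397215 -0.0002963297281188305
```

```bash
python3 -m jog '[[0,[0,0,2],0],[0,[0,0,4],0],[0,[0,0,5],0],[0,[0,0,6],0],[0,[0,0,6],0]]';python3 -m jog '[[0,[0,0,1],0],[0,[0,0,2],0],[0,[0,0,2],0]]'
```

```text
clock: 11.87
eef_pos: [0.561, 0.098, 0.0904]
tcp_rot: [[-0.956, 0.294, -0.018], [0.294, 0.956, 0.001], [0.017, -0.005, -1.0]]
contact_force: [-3.3, -0.1, 7.4]
gripper_width: 0.0005
clock: 12.12
eef_pos: [0.561, 0.098, 0.0902]
tcp_rot: [[-0.956, 0.294, -0.017], [0.294, 0.956, 0.0], [0.016, -0.005, -1.0]]
contact_force: [-5.5, 0.4, 15.0]
gripper_width: 0.0002
```

The lid has bottomed: TCP z is 0.090, as expected for shut, with 15 N. I'll lift straight up, back off and look.

```bash
python3 -m jog '[[0,[0,0,-3],0],[0,[0,0,-10],0],[0,[0,0,-30],0],[0,[0,0,-60],0],[0,[0,0,-95],0],[0,[0,0,-130],0],[0,[0,0,-160],0],[0,[0,0,-170],0],[0,[0,0,-170],0]]'; python3 -m jog '[[0,[15,20,0],0],[0,[35,40,0],0],[0,[60,65,0],0],[0,[85,90,0],0],[0,[110,115,0],0],[0,[135,140,0],0],[0,[155,160,0],0],[0,[170,180,0],0],[0,[180,200,0],0],[0,[180,200,0],0]]'
python3 - <<'E'
from h import *
s2=snap('side','side6.png');s=snap('top','top6.png')
cv2.imwrite('pics/side6c.png',cv2.resize(s2['img'][110:250,255:395],None,fx=4.2,fy=4.2,interpolation=cv2.INTER_CUBIC))
cv2.imwrite('pics/top6c.png',cv2.resize(s['img'][130:250,180:340],None,fx=5,fy=5,interpolation=cv2.INTER_CUBIC))
a=np.radians(-17);X=np.array([np.cos(a),np.sin(a),0]);Y=np.array([-X[1],X[0],0]);C=np.array([.6098,.0834,.065])
for dx in(-.07,0,.07):
  for dy in(-.086,.086):
    u,v=pix(s2,C+dx*X+dy*Y);u,v=int(round(u)),int(round(v));print(dx,dy,(u,v),np.round(world(s2,u,v),4))
E
```

```text
clock: 12.87
eef_pos: [0.5646, 0.0979, 0.2635]
tcp_rot: [[-0.956, 0.294, -0.011], [0.294, 0.956, 0.0], [0.01, -0.003, -1.0]]
contact_force: [0.2, -0.1, -0.4]
gripper_width: 0.0006
clock: 13.7
eef_pos: [0.4498, 0.3448, 0.2633]
tcp_rot: [[-0.957, 0.29, -0.013], [0.29, 0.957, 0.0], [0.012, -0.004, -1.0]]
contact_force: [-0.7, 0.4, 0.3]
gripper_width: 0.0005
-0.07 -0.086 (288, 204) [0.5167 0.0206 0.0674]
-0.07 0.086 (309, 157) [0.5677 0.1835 0.0681]
0 -0.086 (317, 211) [ 5.842e-01 -1.000e-04  6.620e-02]
0 0.086 (335, 163) [0.6346 0.1611 0.0677]
0.07 -0.086 (347, 218) [ 0.6522 -0.0226  0.0676]
0.07 0.086 (361, 168) [0.7005 0.1437 0.0666]
```

View pics/side6c.png

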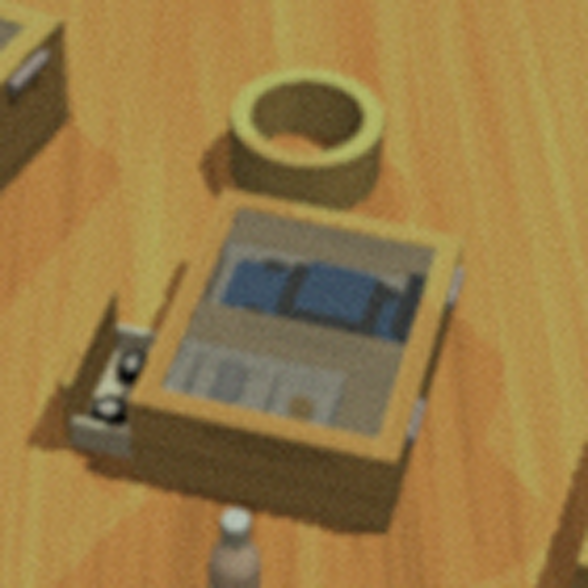

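View pics/top6.png

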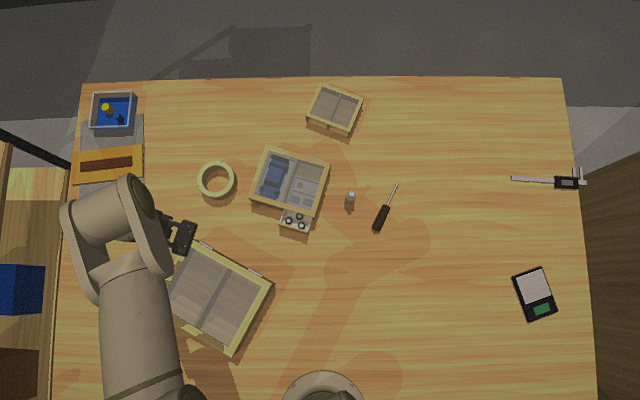

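View pics/top6c.png

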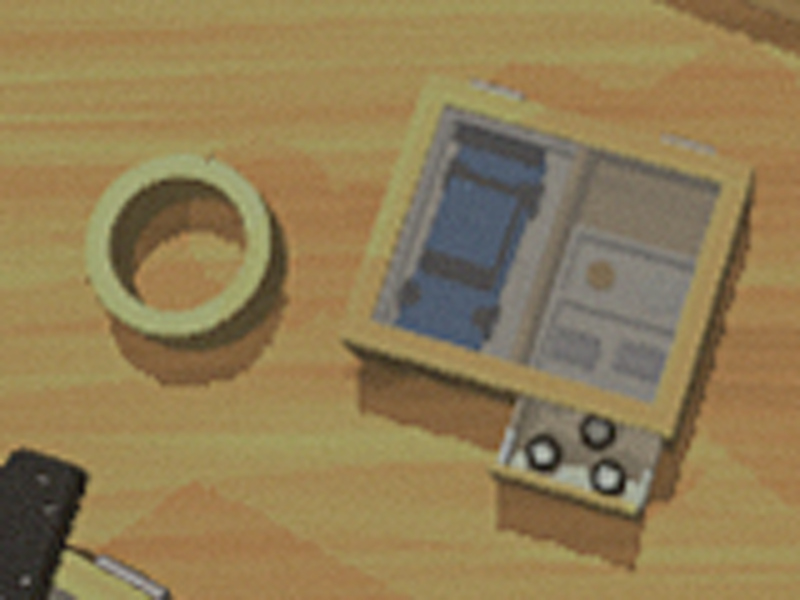

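The lid lies flat: all six points are at z 66–68 mm, against 65 mm expected with a 2 mm calibration. The car tray is flush under it. The parts tray (crop (492,470)–(640,512)), tape, glue and screwdriver are where they were. The gripper is clear, so I'm handing in.

```bash
python3 -c "
from bench import env
print(env.observe()['contact_force'],env.job_done())"
```

```text
the job is handed in; nothing more can be done
[-0.19387021 -0.84790728  0.08214807] None
```

The car is put away and the job was handed in at about 14 s. With closed fingertips I pushed the car tray by its front face until it met the hard stop at about 9 N. Then I reached over behind the lid, swung it down along its arc and pressed it shut at about 15 N.

- **Lid and car tray:** the last pictures show the lid flat, with six points all at 66–68 mm (65 mm expected, calibration good to 2 mm). The car tray is flush with the case front.
- **Everything else:** the parts tray, tape, glue bottle and screwdriver look the same as in the first pictures. I compared those by eye in the pictures rather than measuring them. The arm finished clear, with contact force near zero.

No check failed. One initial measurement was slightly off: the gap between the two trays came out at about 3 mm instead of 8 mm, because of the coarse image. It didn't affect the push.

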